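# Put the bench tools back with their own kind

### The arm

A 6-joint arm with a two-finger parallel gripper is mounted at the origin on the work surface. World frame = base frame: x ahead of the robot, y to its left, z up, the work surface at z = 0. Lengths are in m, angles in rad, forces in N, time in s.
With the tool pointing down it reaches from about 0.35 to 0.975 m from the base axis. Payload 4.9 kg.
Tool frame: the origin (TCP) lies at the very end of the fingers, on their centre line; the grasp point (between the pads) lies ctrl.grip_point_offset behind it (ctrl.grip_point_offset is the distance from the TCP to the grasp point, in m); z points along the fingers, y is the line along which they close (so a half turn about z gives the same grasp; the last joint's range is limited). The gripper opens to 85 mm and grips with 20 to 120 N. Pads are 22 mm wide; open, the fingers measure 114 mm over their backs; the gripper's body (76 mm by 85 mm) begins 54 mm behind the grasp point. The pads swing forward as they close: fully open they stand 13 mm farther back than shut.
Start: joints at [-1.225, 0.053, 1.613, -0, 1.476, -0.119], TCP at [0.28, -0.559, 0.231] pointing down, gripper open.
Joint ranges: [-3.01, 3.01], [-1.01, 2.22], [0.06, 2.58], [-1.02, 4.17], [0.09, 2.62], [-3.14, 3.14]. Speed limits (rad/s): [2.57, 2.57, 3.14, 3.14, 3.14, 3.14].

### API

Orientations are given as a rotation vector (axis times angle).
In Python, from station import ctrl gives the robot as it stands. The module is installed in compiled form; this text tells all that it offers.
- The arm moves only by the tool drive_tool, never from a script. Its argument "steps" is a list of rows, each an object with "translation": the shift along the tool's x, y, z normalised to -1 to 1, where 1 is 4 cm, a list of three; "angular": the turn, a rotation vector about the tool's x, y, z normalised to -1 to 1, where 1 is 8 degrees, a list of three; "gripper": the opening, from 0 (shut) to 1 (fully open). In form: [{"translation": [dx, dy, dz], "angular": [wx, wy, wz], "gripper": gripper}, ...]. A call has 1 to 8 rows; each row shifts and turns the commanded pose from where the row before left it, along the tool's axes as they then stand; what a row does not reach is not made up. A row lasts 1/8 s, in which the tool goes at most 62.5 mm and 10.7 degrees, less where a joint would pass 70% of its speed; a pose out of reach is approached as far as the arm can. A call with a number of a shift or a turn outside -1 to 1 is refused whole. A call with a gripper value outside its range is refused whole. The fingers move at their own pace and stop on an object; "force" is the grip in N (left out, the last holds). Time passes only in rows, so rows that do not move let the fingers close. It gives the time, the measured TCP pose, the force, the opening and the grip force at its end, in the units of the state.
- ctrl.get_obs(): the state, without advancing time (a new reading comes with each control period).
- ctrl.get_image(name): name is "scene" or "top" or "wrist"; returns a dict with "color" (384x512x3 uint8, red, green, blue), "depth" (384x512 float32, m along the optical axis (not along the pixel's ray), 0 where there is no reading), "fx", "fy", "cx", "cy" (pixels), "R" (3x3) and "t" (3): a world point X has camera coordinates R X + t. Camera axes: x right, y down, z forward; pixel columns grow to the right and rows downward; lengths in m; the calibration is good to about 2 mm. The wrist camera is an equidistant fisheye: a pixel r from the principal point sees the ray r / f radians off the axis. A picture is of the moment at which its call begins.
- ctrl.finish_job(): hands the job in; it is judged then, once.
The state is a dict: "t": time; "q": joint angles; "dq": joint speeds; "effort": joint torques, N m; "tool_pos": TCP position; "tool_rot": TCP orientation; "contact_force": force on the tool from outside, world axes, zero at the start; "wrist_torque": the same for the moment, N m; "opening": finger opening in m; "grip_force": force on a finger pad.
Only numpy, scipy, OpenCV 4.12 (cv2) and the standard library are available. Lean on these libraries where they do the work, as an engineer would, in place of code of your own. Each camera call takes 0.05 s, during which the arm holds its last target. There are 200 camera calls.

### The job

The job is finished and five hand tools lie mixed on the jeweller's bench: two gravers, two punches and a pair of pliers. Put each one back in the tray that already holds a tool of its kind, lying flat on the tray's floor and not on the rim or on another tool. Lay the tools down rather than dropping them, and do not knock the little flux jar.

Things in the scene. Friction and masses are not known exactly. Their poses are not given: they have to be found in the camera images.
- graver_long: graver, 95 mm long: octagonal pale wood handle 46 long, 22 wide, 22 high, slimmer towards a brass ferrule, and a thin steel blade sloping down to the bench. Origin at the middle of the handle, 11 mm above what it lies on; x runs along the tool to the blade tip (butt -23, tip +72 mm), z up as it lies. Grip across the handle (along y) at x = -10 to 0 mm. 45 g.
- graver_short: graver, 83 mm long, stockier: the same size of octagonal pale wood handle, 46 x 22 x 22 mm, but thick for most of its length, and a shorter steel blade sloping down. Origin at the middle of the handle, 11 mm above what it lies on; x runs along the tool to the blade tip (butt -23, tip +60 mm), z up. Grip across the handle (along y) at x = -10 to 0 mm. 40 g.
- punch_flat: chasing punch: plain square steel bar 11 x 11 mm, 105 mm long, stepped down at one end to a flat chisel-like face. Origin at the middle of the bar, 5.5 mm above what it lies on; x runs along the bar to the chisel end (ends at -53 and +53 mm), z up as it lies. Grip across the bar (along y) at the origin. 90 g.
- punch_ball: doming punch: plain square steel bar 11 x 11 mm, 88 mm long, with a thin neck and an 11 mm ball at one end. Origin at the middle of the bar, 5.5 mm above what it lies on; x runs along the bar to the ball (ends at -44 and +44 mm), z up as it lies. Grip across the bar (along y) at the origin. 75 g.
- pliers: small closed pliers lying flat, rigid, 120 mm long: steel joint 26 long, 17 wide, 10 high, slim steel jaws, two bowed black-sleeved handles 48 mm wide over both. Origin at the middle of the joint, 5 mm above what they lie on; x points to the jaw tips (jaws to +36, handles to -85 mm), z up as they lie. Grip across the joint (along y) at the origin. 85 g.
- tray_gravers: shallow wooden tray, grey felt floor, fixed; all three alike: 180 (x) by 170 (y) mm, walls 5 thick and 20 high, floor 5 thick. Origin: centre of underside. Known by the graver already in it, lying along the tray's x beside its +y wall (in the strip y = 48 to 80 mm); the rest is free.
- tray_punches: shallow wooden tray, grey felt floor, fixed; all three alike: 180 (x) by 170 (y) mm, walls 5 thick and 20 high, floor 5 thick. Origin: centre of underside. Known by the steel punch already in it, lying along the tray's x beside its +y wall (in the strip y = 55 to 80 mm); the rest is free.
- tray_pliers: shallow wooden tray, grey felt floor, fixed; all three alike: 180 (x) by 170 (y) mm, walls 5 thick and 20 high, floor 5 thick. Origin: centre of underside. Known by the pliers already in it, lying along the tray's x on its +y side (in the strip y = 20 to 80 mm); the rest is free.
- flux_jar: small glass jar of white flux with a black lid, 40 mm across, 46 mm high, standing on the bench between the loose tools and the tray on the robot's left. Not to be moved. Origin at the centre of its underside, z up.
Not all that is in view belongs to the job. Leave any orange look-alike of the punch_ball alone. What is shaped like the graver_long but red is not meant.

How it is judged:
By the outcome, as a careful person would: the job done as asked, in the order asked, and still so for the second after the job is handed in, with the robot touching nothing.
It also fails if it takes over 112 s, if anything falls off the work surface, if the arm or the gripper's body presses on something with over 40 N, if the wrist force passes 120 N, or if a joint passes its speed limit or range.

## Working session

There is one attempt and no reset: what is moved stays moved. The work goes in short steps, Python scripts to look and compute and a tool call to move; the robot and the scene stay as the last step left them, time stands still between calls to the robot, and variables do not carry over. Pictures are saved under pics/ and viewed, at most 14 in all, crops included, and the job is handed in when it is done.

Besides the shell and the picture viewer there is one more tool, called after "Emit:" by a JSON object that holds its "fn" and its "kwargs". drive_tool: Moves the arm, as the interface text tells. Its arguments: {"type":"object","properties":{"steps":{"type":"array"},"force":{"type":"number"}},"required":["steps"]}

```bash
mkdir -p pics; cat > h.py <<'E'
import numpy as np, cv2
from station import ctrl
from scipy.spatial.transform import Rotation as Ro
def shot(n,f):
    im=ctrl.get_image(n); np.savez(f'pics/{f}.npz',**im); return im
def load(f): return dict(np.load(f'pics/{f}.npz'))
def cloud(im):
    d=im['depth']; v,u=np.mgrid[:d.shape[0],:d.shape[1]]
    p=np.stack([(u-im['cx'])/im['fx']*d,(v-im['cy'])/im['fy']*d,d],-1)
    return (p-im['t'])@im['R']
def save(c,f,s=1):
    cv2.imwrite(f'pics/{f}.png',cv2.resize(c[...,::-1],None,fx=s,fy=s,interpolation=cv2.INTER_CUBIC))
E
python3 - <<'E'
from h import *
o=ctrl.get_obs();print(o,ctrl.grip_point_offset)
for n in('top','scene'):
    im=shot(n,n+'0'); save(im['color'],n+'0',1.5); print(n,im['fx'],im['R'],im['t'])
E
```

```text
{'t': 0.0, 'q': array([-1.22500081e+00,  5.33906111e-02,  1.61427297e+00, -1.47794214e-06,
        1.47596921e+00, -1.18992218e-01]), 'dq': array([ 0.00076146,  0.0002133 , -0.00050849,  0.00095974, -0.0008276 ,
        0.00028333]), 'effort': array([-2.74629499e-03, -3.93690312e+01, -3.70174670e+01, -2.04203338e-04,
        7.12171241e-03,  4.56945884e-06]), 'tool_pos': array([ 0.27994323, -0.55812181,  0.23005463]), 'tool_rot': array([-3.05516745e+00, -7.23066367e-01,  3.64695321e-04]), 'contact_force': array([ 0.10586811,  0.29602733, -1.41893921]), 'wrist_torque': array([ 0.00665094, -0.01244698,  0.03285036]), 'grip_force': 0.0, 'opening': 0.08536111807573785} 0.0187
top 424.16469717108924 [[ 0.00586117 -0.99994333 -0.0088875 ]
 [-0.98657692 -0.00433195 -0.16323973]
 [ 0.16319198  0.00972497 -0.9865464 ]] [8.37759680e-04 4.68481973e-01 1.11432038e+00]
scene 425.73956763353175 [[ 0.84576659  0.53332851  0.01547823]
 [ 0.41445199 -0.6384263  -0.64856874]
 [-0.33601849  0.55495275 -0.7609987 ]] [-0.40157658 -0.15816898  1.15840645]
```

View pics/top0.png

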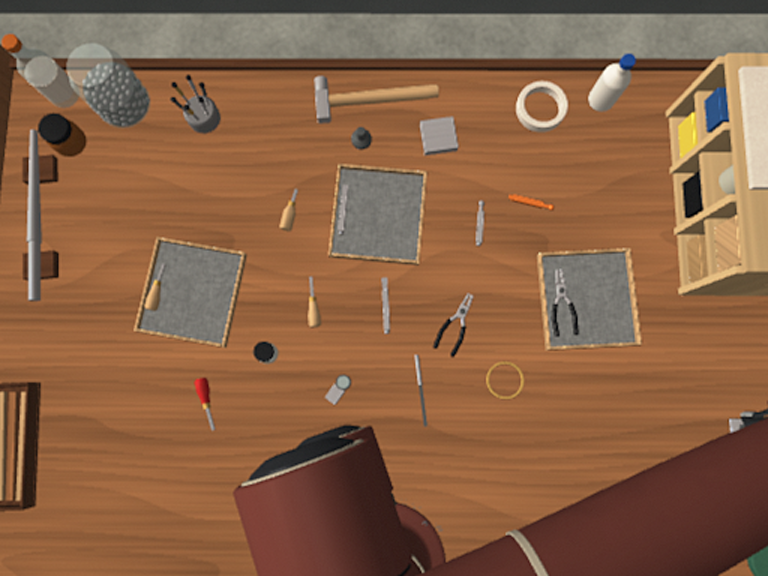

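View pics/scene0.png

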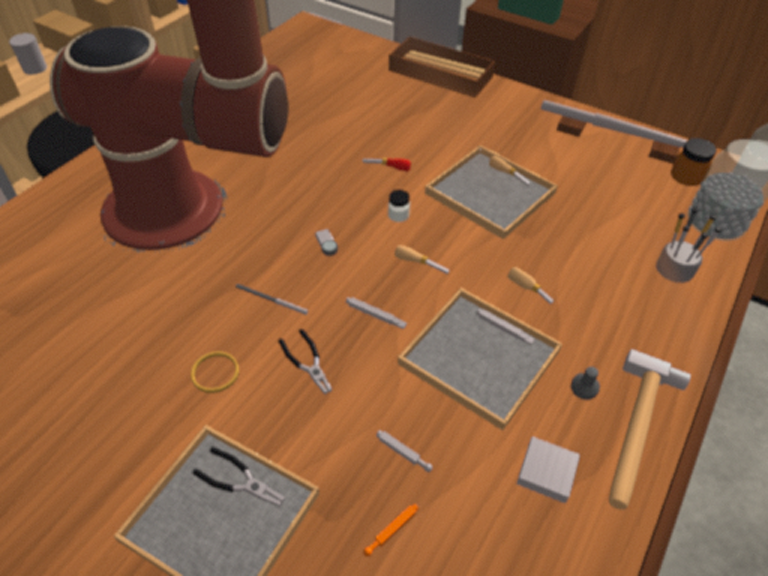

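Top view (1.5x pixels): the gravers tray is at (190,292), punches tray at (378,213) and pliers tray at (588,300).

Possible targets, with pixels:
- **Gravers:** loose ones at (289,210) and (312,302). The red one at (205,403) is a decoy.
- **Punches:** (385,305) looks flat and (480,222) looks like the ball. The orange one at (530,201) and the thin scriber at (420,390) are decoys.
- **Pliers:** the loose pair is at (455,324).
- **Jar:** (264,352).

I'll measure these and check them in one crop.

```bash
python3 - <<'E'
from h import *
im=load('top0'); P=cloud(im); c=im['color']; 
save(c[90:290,80:440],'crop',2.2)
print('table z',np.median(P[250:270,180:200,2]), 'sc z', np.median(cloud(load('scene0'))[180:190,130:140,2]))
hsv=cv2.cvtColor(c,cv2.COLOR_RGB2HSV)
# not-bench colour mask
bench=cv2.medianBlur(c,31).astype(int)
diff=np.abs(c.astype(int)-bench).sum(-1)
h=P[...,2]
m0=((diff>70)|(h>.006)).astype(np.uint8)
for n,(u,v) in dict(gA=(289,210),gB=(312,302),pF=(385,305),pB=(480,222),pl=(455,324),jar=(264,352)).items():
    u/=1.5;v/=1.5; w=30
    sub=np.zeros_like(m0); a=slice(int(v)-w,int(v)+w),slice(int(u)-w,int(u)+w); sub[a]=m0[a]
    k,l,s,ce=cv2.connectedComponentsWithStats(sub)
    i=min(range(1,k),key=lambda i:np.min(np.hypot(*(np.argwhere(l==i)-[v,u]).T))-(s[i,4]>30)*20)
    q=P[l==i]; x=q[:,:2]; mu=x.mean(0); e,V=np.linalg.eigh(np.cov(x.T)); d=V[:,1]; t=(x-mu)@d
    cc=x.mean(0); b=cv2.minAreaRect((x*1000).astype(np.float32))
    print(n,len(q),'mean',mu.round(4),'dir',d.round(3),'ang',np.degrees(np.arctan2(d[1],d[0])).round(1),'ends',(mu+d*t.min()).round(3),(mu+d*t.max()).round(3),'zmax',np.percentile(q[:,2],[50,98]).round(4),'rect',np.round(b[0]),np.round(b[1]),round(b[2],1))
    # width/height profile
    nn=np.array([-d[1],d[0]])
    for z in np.arange(t.min(),t.max(),.012):
        s_=(t>=z)&(t<z+.012)
        if s_.any(): 
            y=(x[s_]-mu)@nn; print('   ',round(z,3),s_.sum(),(np.ptp(y)*1000).round(),'ctr',(y.mean()*1000).round(1),(q[s_,2].max()*1000).round())
# trays by grey floor
g=((hsv[...,1]<40)&(hsv[...,2]>60)&(hsv[...,2]<150)&(h<.03)).astype(np.uint8)
g=cv2.morphologyEx(g,cv2.MORPH_OPEN,np.ones((3,3)))
k,l,s,ce=cv2.connectedComponentsWithStats(g)
for i in range(1,k):
    if 1500<s[i,4]<6000:
        x=P[l==i]; b=cv2.minAreaRect((x[:,:2]*1000).astype(np.float32)); print('floor',ce[i]*1.5,np.round(b[0],1),np.round(b[1]),round(b[2],1),np.median(x[:,2]).round(4))
E
```

```text
table z -0.0006193756046539813 sc z 7.858960735300291e-05
gA 170 mean [0.6302 0.1855] dir [-0.981  0.193] ang 168.9 ends [0.685 0.175] [0.601 0.191] zmax [0.0179 0.0245] rect [643. 186.] [27. 86.] 78.2
    -0.056 8 5.0 ctr 0.2 10.0
    -0.044 8 6.0 ctr -0.1 15.0
    -0.032 13 12.0 ctr 0.1 21.0
    -0.02 26 25.0 ctr -0.8 24.0
    -0.008 34 22.0 ctr 0.6 26.0
    0.004 36 27.0 ctr -0.1 26.0
    0.016 36 22.0 ctr 0.3 25.0
    0.028 9 17.0 ctr -0.9 23.0
gB 169 mean [0.4509 0.1344] dir [-0.957 -0.288] ang -163.2 ends [0.511 0.152] [0.255 0.075] zmax [0.0166 0.0239] rect [384.  88.] [278.  50.] 32.6
    -0.063 10 5.0 ctr 8.8 8.0
    -0.051 12 7.0 ctr 6.5 9.0
    -0.039 9 5.0 ctr 4.8 14.0
    -0.027 15 11.0 ctr 3.0 22.0
    -0.015 22 14.0 ctr 0.8 18.0
    -0.003 28 19.0 ctr -1.9 23.0
    0.009 35 22.0 ctr -3.8 26.0
    0.021 35 22.0 ctr -4.8 24.0
    0.033 2 2.0 ctr -0.4 20.0
    0.201 1 0.0 ctr 87.1 1176.0
pF 166 mean [0.4557 0.0014] dir [-0.998 -0.056] ang -176.8 ends [0.513 0.005] [ 0.28  -0.008] zmax [0.0094 0.0137] rect [397.  -3.] [233.  15.] 2.9
    -0.057 16 9.0 ctr -0.5 10.0
    -0.
[... 1225 characters left out ...]
198 mean [0.3667 0.2147] dir [0.373 0.928] ang 68.1 ends [ 0.278 -0.007] [0.378 0.242] zmax [0.0441 0.0493] rect [337. 114.] [266.  38.] 73.3
    -0.239 1 0.0 ctr -2.8 1176.0
    -0.023 33 23.0 ctr -0.5 49.0
    -0.011 69 37.0 ctr 0.5 50.0
    0.001 63 38.0 ctr 0.2 49.0
    0.013 31 29.0 ctr -0.4 49.0
    0.025 1 0.0 ctr -13.0 -2.0
floor [83.36414947 30.56228104] [1476.4 1017.5] [560. 168.] 89.7 -0.7501
floor [698.9537037   34.81234568] [ 1473.2 -1013.2] [468. 168.] 89.7 -0.7498
floor [379.47625602 214.11235375] [636.9  16.8] [159. 166.] 85.1 0.0046
floor [192.33338821 291.41290747] [484.  366.4] [157. 168.] 80.1 0.0044
floor [589.43427077 298.4234794 ] [ 474.  -375.6] [168. 155.] 3.4 0.0046
```

View pics/crop.png

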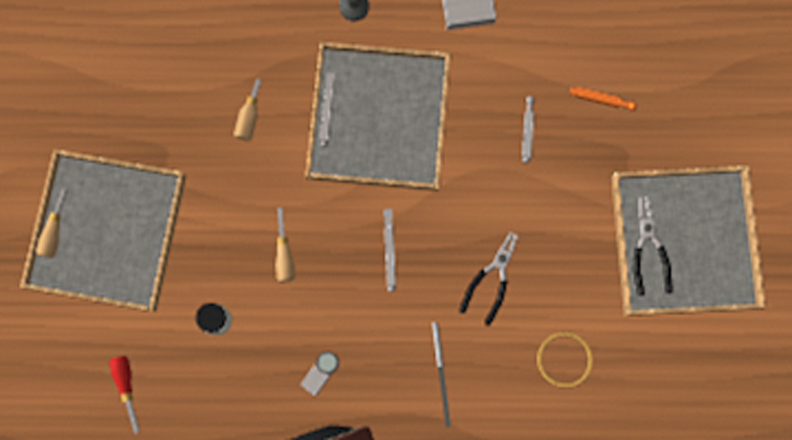

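The crop confirms the choice. The short, stocky graver is at crop (246,112) and the slim long one at (283,245). The plain flat punch is at (390,250), and the ball punch at (527,128) has its ball pointing up (+x). The loose pliers are at (500,270) with jaws up-right. The jar is at (212,318). Next I'll refine the poses without outliers.

```bash
cat >> h.py <<'E'
T=dict(gr=(.484,.366,-9.9),pu=(.637,.017,-4.9),pl=(.474,-.376,3.4))
def intray(t,x,y):
    X,Y,a=T[t]; a=np.radians(a); return X+x*np.cos(a)-y*np.sin(a),Y+x*np.sin(a)+y*np.cos(a)
def go(x,y,yaw,z):
    "tool-axis shift (units of 4cm) and z turn (units of 8deg) from the present pose to a down pose at x,y,yaw(deg),z"
    o=ctrl.get_obs(); R=Ro.from_rotvec(o['tool_rot']); M=R.as_matrix()
    ya=np.degrees(np.arctan2(M[1,0],M[0,0]))
    d=M.T@(np.array([x,y,z])-o['tool_pos'])/.04
    print('t',round(o['t'],2),'pos',o['tool_pos'].round(4),'yaw',ya.round(1),'tilt',np.degrees(np.arccos(-M[2,2])).round(2),'open',round(o['opening'],4),'grip',round(o['grip_force'],1))
    w=(ya-yaw+180)%360-180
    # turning first by w, then shifting in the turned axes:
    a=Ro.from_euler('z',yaw,degrees=True).as_matrix(); tgt=a@np.diag([1,-1,-1])
    d2=tgt.T@(np.array([x,y,z])-o['tool_pos'])/.04
    print(' to',np.round([x,y,z,yaw],4),'shift in present axes',d.round(3),' in target axes',d2.round(3),' turn units z',round(w/8,3))
E
python3 - <<'E'
from h import *
im=load('top0'); P=cloud(im); c=im['color'].astype(int)
bench=cv2.medianBlur(im['color'],31).astype(int); diff=np.abs(c-bench).sum(-1); h=P[...,2]
m=((diff>70)|(h>.006))&(h<.06)
for n,(u,v,w) in dict(gA=(289,210,20),gB=(312,302,26),pF=(385,305,26),pB=(480,222,24),pl=(455,324,28)).items():
    u=int(u/1.5);v=int(v/1.5)
    a=slice(v-w,v+w),slice(u-w,u+w); q=P[a][m[a]]
    x=q[:,:2]; 
    d=cv2.fitLine(x.astype(np.float32),cv2.DIST_HUBER,0,.001,.001).ravel(); d=d[:2]*np.sign(d[0])
    mu=np.median(x,0); mu=x.mean(0); t=(x-mu)@d; nn=np.array([-d[1],d[0]]); y=(x-mu)@nn
    keep=abs(y)<.03; lo,hi=t[keep].min(),t[keep].max()
    print(n,'yaw',np.degrees(np.arctan2(d[1],d[0])).round(1),'len',round(hi-lo,4),'lo end',(mu+lo*d).round(4),'hi end',(mu+hi*d).round(4),'mean',mu.round(4),'mid',(mu+d*(lo+hi)/2).round(4))
q=P[(P[...,2]>.04)&(P[...,2]<.055)&(abs(P[...,0]-.366)<.04)&(abs(P[...,1]-.215)<.04)];print('jar',q.mean(0))
# pliers: brightness split: joint + jaws steel
q=P[(abs(P[...,0]-.43)<.08)&(abs(P[...,1]+.13)<.06)&(im['color'].min(-1)>95)&m];print('steel',len(q),q.mean(0),)
d=cv2.fitLine(q[:,:2].astype(np.float32),cv2.DIST_HUBER,0,.001,.001).ravel();d=d[:2]*np.sign(d[0]);t=(q[:,:2]-q[:,:2].mean(0))@d;print(d,np.degrees(np.arctan2(d[1],d[0])),q[t.argmin()],q[t.argmax()])
E
```

```text
gA yaw -11.6 len 0.0857 lo end [0.6007 0.1915] hi end [0.6847 0.1743] mean [0.6304 0.1854] mid [0.6427 0.1829]
gB yaw 7.9 len 0.0972 lo end [0.4175 0.1306] hi end [0.5138 0.144 ] mean [0.4522 0.1355] mid [0.4656 0.1373]
pF yaw 3.2 len 0.1163 lo end [ 0.3968 -0.0023] hi end [0.5129 0.0041] mean [0.4564 0.001 ] mid [0.4549 0.0009]
pB yaw -6.9 len 0.0894 lo end [ 0.573  -0.1773] hi end [ 0.6617 -0.1881] mean [ 0.6236 -0.1834] mid [ 0.6174 -0.1827]
pl yaw -37.7 len 0.1664 lo end [ 0.3417 -0.0646] hi end [ 0.4733 -0.1664] mean [ 0.4171 -0.1229] mid [ 0.4075 -0.1155]
jar [0.36847167 0.21829801 0.0451413 ]
steel 108 [ 0.45117566 -0.14179421  0.0079045 ]
[ 0.9006707  -0.43450227] -25.753626 [ 0.4210431  -0.14108774  0.00777398] [ 0.4809382  -0.15650371  0.00268804]
```

```bash
python3 - <<'E'
from h import *
im=load('top0'); P=cloud(im); print(im['cx'],im['cy'])
for u,v in [(502,257),(513,236),(476,315)]:
    print(P[int(90+v/2.2),int(80+u/2.2)].round(4))
save(im['color'][185:250,280:330],'pl',9)
go(.442,-.142,-26,.12)
E
```

```text
255.8582809129247 198.05595705519497
[ 0.4515 -0.1413  0.0098]
[ 0.4776 -0.1561  0.0054]
[ 0.3769 -0.1078  0.0036]
t 0.1 pos [ 0.28   -0.5582  0.2302] yaw 26.6 tilt 0.11 open 0.0854 grip 0.0
 to [  0.442  -0.142   0.12  -26.   ] shift in present axes [ 8.284 -7.48   2.77 ]  in target axes [ -0.92  -11.127   2.755]  turn units z 6.579
```

View pics/pl.png

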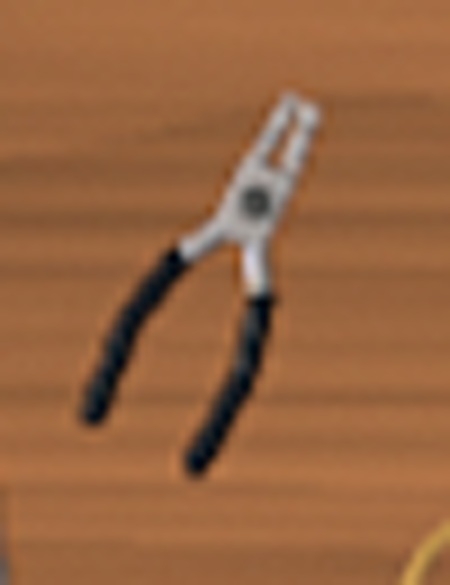

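The close-up shows the pliers' pivot at top-image pixel (308,207), about (0.4495, -0.1415), with the jaws up-right at a yaw of about -26°.

Emit:
{"fn": "drive_tool", "kwargs": {"steps": [{"translation":[0,0,0.35],"angular":[0,0,0.82],"gripper":0.5},{"translation":[0,0,0.35],"angular":[0,0,0.82],"gripper":0.5},{"translation":[0,0,0.35],"angular":[0,0,0.82],"gripper":0.5},{"translation":[0,0,0.35],"angular":[0,0,0.82],"gripper":0.5},{"translation":[0,0,0.35],"angular":[0,0,0.82],"gripper":0.5},{"translation":[0,0,0.35],"angular":[0,0,0.82],"gripper":0.5},{"translation":[0,0,0.35],"angular":[0,0,0.82],"gripper":0.5},{"translation":[0,0,0.3],"angular":[0,0,0.84],"gripper":0.5}], "force": 40}}

```text
t: 1.1
tool_pos: [0.2799, -0.5581, 0.12]
tool_rot: [-3.058, 0.712, 0.001]
contact_force: [-0.1, -0.3, 0.9]
opening: 0.0429
grip_force: 0.0
```

Emit:
{"fn": "drive_tool", "kwargs": {"steps": [{"translation":[-0.1,-0.95,0],"angular":[0,0,0],"gripper":0.5},{"translation":[-0.1,-0.95,0],"angular":[0,0,0],"gripper":0.5},{"translation":[-0.1,-0.95,0],"angular":[0,0,0],"gripper":0.5},{"translation":[-0.1,-0.95,0],"angular":[0,0,0],"gripper":0.5},{"translation":[-0.1,-0.95,0],"angular":[0,0,0],"gripper":0.5},{"translation":[-0.1,-0.95,0],"angular":[0,0,0],"gripper":0.5},{"translation":[-0.1,-0.95,0],"angular":[0,0,0],"gripper":0.5},{"translation":[-0.1,-0.95,0],"angular":[0,0,0],"gripper":0.5}]}}

```text
t: 2.1
tool_pos: [0.3847, -0.27, 0.1208]
tool_rot: [-3.061, 0.707, 0.001]
contact_force: [0.9, -0.6, -0.6]
opening: 0.0425
grip_force: 0.0
```

```bash
python3 - <<'E'
from h import *
go(.4495,-.1415,-26,.06)
E
```

```text
t 2.1 pos [ 0.3847 -0.27    0.1208] yaw -26.0 tilt 0.04 open 0.0425 grip 0.0
 to [  0.4495  -0.1415   0.06   -26.    ] shift in present axes [ 0.048 -3.597  1.522]  in target axes [ 0.048 -3.597  1.521]  turn units z -0.003
```

Emit:
{"fn": "drive_tool", "kwargs": {"steps": [{"translation":[0.01,-0.9,0.3],"angular":[0,0,0],"gripper":0.45},{"translation":[0.01,-0.9,0.3],"angular":[0,0,0],"gripper":0.45},{"translation":[0.01,-0.9,0.3],"angular":[0,0,0],"gripper":0.45},{"translation":[0.01,-0.9,0.3],"angular":[0,0,0],"gripper":0.45},{"translation":[0,0,0.32],"angular":[0,0,0],"gripper":0.45},{"translation":[0,0,0],"angular":[0,0,0],"gripper":0.45}]}}

```text
t: 2.85
tool_pos: [0.448, -0.1425, 0.059]
tool_rot: [-3.061, 0.706, 0.005]
contact_force: [1.0, 0.4, -0.7]
opening: 0.0389
grip_force: 0.0
```

```bash
python3 - <<'E'
from h import *
go(.4495,-.1415,-26,.003)
im=shot('wrist','w0'); save(im['color'],'w0',1.5)
# project origin of pliers & TCP into fisheye
for X in ([.4495,-.1415,.01],[.4495,-.1415,.06]):
    p=im['R']@np.array(X)+im['t']; th=np.arctan2(np.hypot(p[0],p[1]),p[2]); r=im['fx']*th; ph=np.arctan2(p[1],p[0]); print(1.5*(im['cx']+r*np.cos(ph)),1.5*(im['cy']+r*np.sin(ph)))
E
```

```text
t 2.85 pos [ 0.448  -0.1425  0.059 ] yaw -26.0 tilt 0.19 open 0.0389 grip 0.0
 to [ 4.495e-01 -1.415e-01  3.000e-03 -2.600e+01] shift in present axes [ 0.029 -0.039  1.399]  in target axes [ 0.024 -0.038  1.399]  turn units z 0.001
376.8574470023528 331.6186204394238
375.62494473745073 386.67352556599633
```

View pics/w0.png

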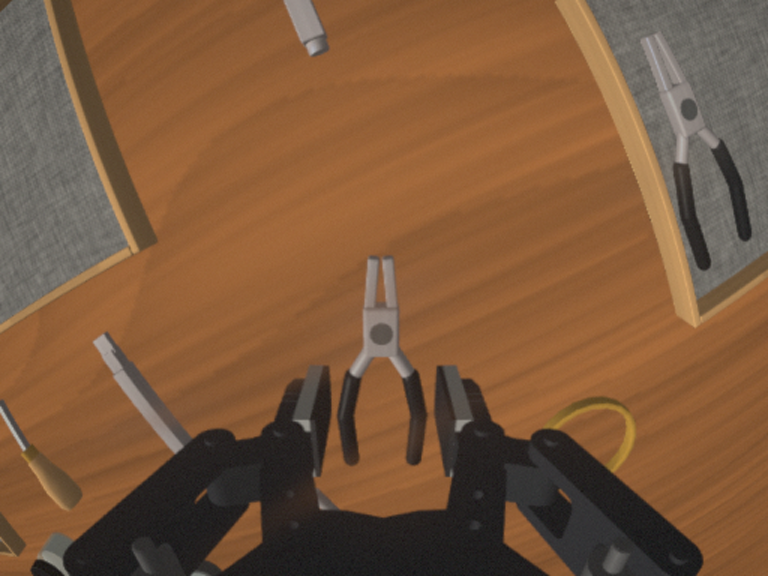

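The wrist view shows the pliers' pivot at (381,333), against a prediction of (377,332). They are aligned and centred between the fingers, so I'll descend and grip.

Emit:
{"fn": "drive_tool", "kwargs": {"steps": [{"translation":[0.02,0,0.5],"angular":[0,0,0],"gripper":0.45},{"translation":[0,0,0.5],"angular":[0,0,0],"gripper":0.45},{"translation":[0,0,0.37],"angular":[0,0,0],"gripper":0.45},{"translation":[0,0,0],"angular":[0,0,0],"gripper":0.2},{"translation":[0,0,0],"angular":[0,0,0],"gripper":0},{"translation":[0,0,0],"angular":[0,0,0],"gripper":0},{"translation":[0,0,0],"angular":[0,0,0],"gripper":0},{"translation":[0,0,0],"angular":[0,0,0],"gripper":0}]}}

```text
t: 3.9
tool_pos: [0.4502, -0.1431, 0.006]
tool_rot: [3.061, -0.707, 0.001]
contact_force: [-0.3, 0.6, -1.0]
opening: 0.0154
grip_force: 39.4
```

```bash
python3 - <<'E'
from h import *
print(ctrl.get_obs()['contact_force'])
go(*intray('pl',.024,-.033),3.4,.08)
E
```

```text
[-0.34989178  0.61082254 -1.00729107]
t 3.9 pos [ 0.4502 -0.1431  0.006 ] yaw -26.0 tilt 0.03 open 0.0154 grip 39.4
 to [ 0.4999 -0.4075  0.08    3.4   ] shift in present axes [ 4.016  5.396 -1.848]  in target axes [ 0.849  6.672 -1.85 ]  turn units z -3.675
```

Emit:
{"fn": "drive_tool", "kwargs": {"steps": [{"translation":[0,0,-0.35],"angular":[0,0,0],"gripper":0},{"translation":[0,0,-0.4],"angular":[0,0,-0.7],"gripper":0},{"translation":[0,0,-0.4],"angular":[0,0,-0.75],"gripper":0},{"translation":[0,0,-0.4],"angular":[0,0,-0.75],"gripper":0},{"translation":[0,0,-0.3],"angular":[0,0,-0.75],"gripper":0},{"translation":[0,0,0],"angular":[0,0,-0.725],"gripper":0},{"translation":[0.1,0.8,0],"angular":[0,0,0],"gripper":0},{"translation":[0.1,0.8,0],"angular":[0,0,0],"gripper":0}]}}

```text
t: 4.9
tool_pos: [0.4623, -0.2072, 0.081]
tool_rot: [3.139, 0.094, 0.002]
contact_force: [-0.3, -0.8, -0.1]
opening: 0.0151
grip_force: 39.4
```

Emit:
{"fn": "drive_tool", "kwargs": {"steps": [{"translation":[0.11,0.85,0],"angular":[0,0,0],"gripper":0},{"translation":[0.11,0.85,0],"angular":[0,0,0],"gripper":0},{"translation":[0.11,0.85,0],"angular":[0,0,0],"gripper":0},{"translation":[0.11,0.85,0],"angular":[0,0,0],"gripper":0},{"translation":[0.11,0.85,0],"angular":[0,0,0],"gripper":0},{"translation":[0.1,0.8,0],"angular":[0,0,0],"gripper":0},{"translation":[0,0,0],"angular":[0,0,0],"gripper":0},{"translation":[0,0,0],"angular":[0,0,0],"gripper":0}]}}

```text
t: 5.9
tool_pos: [0.4996, -0.4061, 0.08]
tool_rot: [-3.14, -0.093, 0.0]
contact_force: [0.2, -0.2, -1.1]
opening: 0.0156
grip_force: 39.5
```

```bash
python3 - <<'E'
from h import *
go(*intray('pl',.024,-.033),3.4,.012)
im=shot('wrist','w1'); save(im['color'],'w1',1.3)
E
```

```text
t 5.9 pos [ 0.4996 -0.4061  0.08  ] yaw 3.4 tilt 0.03 open 0.0156 grip 39.5
 to [ 0.4999 -0.4075  0.012   3.4   ] shift in present axes [0.006 0.037 1.701]  in target axes [0.006 0.037 1.701]  turn units z -0.001
```

View pics/w1.png

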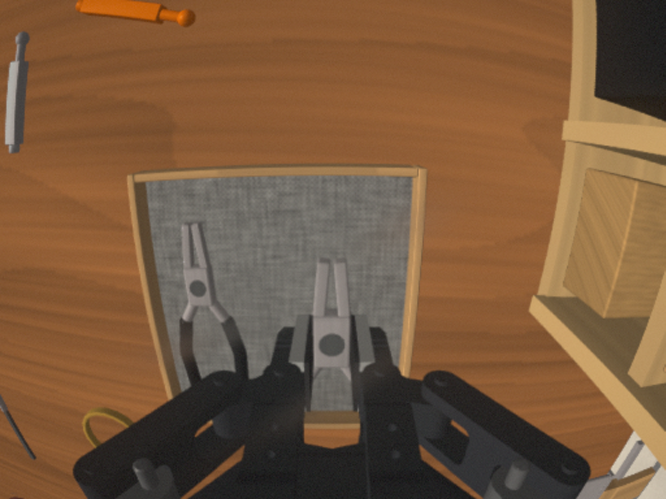

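The pliers are held level and centred in the free part of the tray, with the pivot at (331,344) and the existing pliers at (198,289). Next: lower, release and rise.

Emit:
{"fn": "drive_tool", "kwargs": {"steps": [{"translation":[0,0.03,0.5],"angular":[0,0,0],"gripper":0},{"translation":[0,0,0.5],"angular":[0,0,0],"gripper":0},{"translation":[0,0,0.4],"angular":[0,0,0],"gripper":0},{"translation":[0,0,0.2],"angular":[0,0,0],"gripper":0},{"translation":[0,0,0.1],"angular":[0,0,0],"gripper":0},{"translation":[0,0,0.04],"angular":[0,0,0],"gripper":0},{"translation":[0,0,0],"angular":[0,0,0],"gripper":0}]}}

```text
t: 6.82
tool_pos: [0.5002, -0.4083, 0.0108]
tool_rot: [3.139, 0.093, 0.001]
contact_force: [-0.2, -0.1, -0.2]
opening: 0.0152
grip_force: 39.5
```

Emit:
{"fn": "drive_tool", "kwargs": {"steps": [{"translation":[0,0,0],"angular":[0,0,0],"gripper":0.25},{"translation":[0,0,0],"angular":[0,0,0],"gripper":0.35},{"translation":[0,0,0],"angular":[0,0,0],"gripper":0.38},{"translation":[0,0,-0.25],"angular":[0,0,0],"gripper":0.38},{"translation":[0,0,-0.6],"angular":[0,0,0],"gripper":0.38},{"translation":[0,0,-0.8],"angular":[0,0,0],"gripper":0.38},{"translation":[0,0,0],"angular":[0,0,0],"gripper":0.38}]}}

```text
t: 7.7
tool_pos: [0.5018, -0.4098, 0.0806]
tool_rot: [3.134, 0.093, 0.008]
contact_force: [0.3, -0.3, -0.4]
opening: 0.0324
grip_force: 0.0
```

```bash
python3 - <<'E'
from h import *
go(.618,-.177,-5.2,.06)
E
```

```text
t 7.7 pos [ 0.5018 -0.4098  0.0806] yaw 3.4 tilt 0.45 open 0.0324 grip 0.0
 to [ 0.618 -0.177  0.06  -5.2  ] shift in present axes [ 3.242 -5.642  0.5  ]  in target axes [ 2.366 -6.06   0.516]  turn units z 1.074
```

Emit:
{"fn": "drive_tool", "kwargs": {"steps": [{"translation":[0,0,0],"angular":[0,0,0.54],"gripper":0.4},{"translation":[0,0,0],"angular":[0,0,0.53],"gripper":0.4},{"translation":[0.3,-0.8,0],"angular":[0,0,0],"gripper":0.4},{"translation":[0.33,-0.85,0],"angular":[0,0,0],"gripper":0.4},{"translation":[0.33,-0.85,0],"angular":[0,0,0],"gripper":0.4},{"translation":[0.33,-0.85,0],"angular":[0,0,0],"gripper":0.4},{"translation":[0.33,-0.85,0],"angular":[0,0,0],"gripper":0.4},{"translation":[0.33,-0.85,0.1],"angular":[0,0,0],"gripper":0.4}]}}

```text
t: 8.7
tool_pos: [0.5958, -0.2124, 0.0715]
tool_rot: [-3.138, 0.142, 0.001]
contact_force: [0.1, 0.4, 0.4]
opening: 0.034
grip_force: 0.0
```

Emit:
{"fn": "drive_tool", "kwargs": {"steps": [{"translation":[0.33,-0.85,0.1],"angular":[0,0,0],"gripper":0.4},{"translation":[0.08,-0.16,0.3],"angular":[0,0,0],"gripper":0.4},{"translation":[0,0,0],"angular":[0,0,0],"gripper":0.4},{"translation":[0,0,0],"angular":[0,0,0],"gripper":0.4}]}}

```text
t: 9.2
tool_pos: [0.615, -0.1758, 0.0557]
tool_rot: [3.138, -0.143, -0.001]
contact_force: [0.5, -0.0, 0.1]
opening: 0.0341
grip_force: 0.0
```

```bash
cat >> h.py <<'E'
def axis(X,yaw,l0,l1,hh,f):
    "wrist picture with the expected tool axis drawn"
    im=shot('wrist',f); c=np.ascontiguousarray(im['color']); a=np.radians(yaw); pts=[]
    for l in (l0,0,l1):
        p=im['R']@np.array([X[0]+l*np.cos(a),X[1]+l*np.sin(a),hh])+im['t']; th=np.arctan2(np.hypot(p[0],p[1]),p[2]); ph=np.arctan2(p[1],p[0]); pts.append((int(im['cx']+im['fx']*th*np.cos(ph)),int(im['cy']+im['fx']*th*np.sin(ph))))
    for p in pts: cv2.circle(c,p,2,(0,255,0),1)
    cv2.line(c,pts[0],pts[2],(0,255,0),1); print(pts); save(c[100:330,130:380],f,3 if 0 else 2.4)
E
python3 - <<'E'
from h import *
go(.618,-.177,-5.2,.004)
axis((.618,-.177),-5.2,-.044,.044,.011,'w2')
E
```

```text
t 9.2 pos [ 0.615  -0.1758  0.0557] yaw -5.2 tilt 0.05 open 0.0341 grip 0.0
 to [ 6.18e-01 -1.77e-01  4.00e-03 -5.20e+00] shift in present axes [0.079 0.022 1.292]  in target axes [0.078 0.023 1.292]  turn units z -0.004
[(254, 273), (254, 220), (254, 156)]
```

View pics/w2.png

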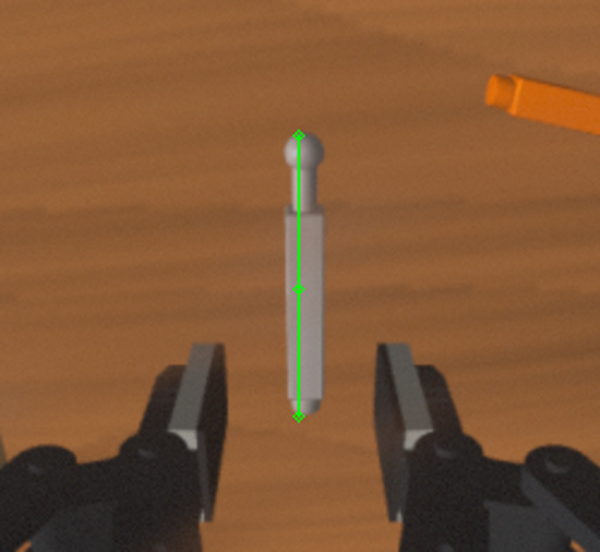

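The ball punch lies on the predicted axis. Its ball is at (303,152) and it is about 1–2 mm right of the line, centred between the fingers. Grip and carry.

Emit:
{"fn": "drive_tool", "kwargs": {"steps": [{"translation":[0.08,0.05,0.4],"angular":[0,0,0],"gripper":0.4},{"translation":[0,0,0.5],"angular":[0,0,0],"gripper":0.4},{"translation":[0,0,0.4],"angular":[0,0,0],"gripper":0.4},{"translation":[0,0,0],"angular":[0,0,0],"gripper":0.2},{"translation":[0,0,0],"angular":[0,0,0],"gripper":0},{"translation":[0,0,0],"angular":[0,0,0],"gripper":0},{"translation":[0,0,0],"angular":[0,0,0],"gripper":0},{"translation":[0,0,0],"angular":[0,0,0],"gripper":0}]}}

```text
t: 10.25
tool_pos: [0.6187, -0.1772, 0.0043]
tool_rot: [3.138, -0.142, 0.001]
contact_force: [-0.3, -0.9, -0.8]
opening: 0.0093
grip_force: 42.6
```

```bash
python3 - <<'E'
from h import *
go(*intray('pu',0,-.043),-4.9,.075)
E
```

```text
t 10.25 pos [ 0.6187 -0.1772  0.0043] yaw -5.2 tilt 0.02 open 0.0093 grip 42.6
 to [ 0.6333 -0.0258  0.075  -4.9   ] shift in present axes [ 0.025 -3.8   -1.767]  in target axes [ 0.041 -3.8   -1.766]  turn units z -0.033
```

Emit:
{"fn": "drive_tool", "kwargs": {"steps": [{"translation":[0,0,-0.4],"angular":[0,0,0],"gripper":0},{"translation":[0,0,-0.6],"angular":[0,0,0],"gripper":0},{"translation":[0,0,-0.6],"angular":[0,0,0],"gripper":0},{"translation":[0.01,-0.5,-0.17],"angular":[0,0,0],"gripper":0},{"translation":[0.01,-0.9,0],"angular":[0,0,0],"gripper":0},{"translation":[0.01,-0.9,0],"angular":[0,0,0],"gripper":0},{"translation":[0.01,-0.9,0],"angular":[0,0,0],"gripper":0},{"translation":[0,-0.6,0],"angular":[0,0,0],"gripper":0}]}}

```text
t: 11.25
tool_pos: [0.6333, -0.0229, 0.0745]
tool_rot: [-3.138, 0.139, 0.002]
contact_force: [0.6, -0.1, -0.2]
opening: 0.0095
grip_force: 42.7
```

Emit:
{"fn": "drive_tool", "kwargs": {"steps": [{"translation":[0,0,0],"angular":[0,0,0],"gripper":0},{"translation":[0,0,0.5],"angular":[0,0,0],"gripper":0},{"translation":[0,0,0.5],"angular":[0,0,0],"gripper":0},{"translation":[0,0,0.3],"angular":[0,0,0],"gripper":0},{"translation":[0,0,0],"angular":[0,0,0],"gripper":0}]}}

```text
t: 11.88
tool_pos: [0.6322, -0.0262, 0.0204]
tool_rot: [-3.138, 0.143, 0.007]
contact_force: [0.1, -0.3, -0.5]
opening: 0.0093
grip_force: 42.7
```

```bash
python3 - <<'E'
from h import *
go(*intray('pu',0,-.043),-4.9,.0095)
E
```

```text
t 11.88 pos [ 0.6322 -0.0262  0.0204] yaw -5.2 tilt 0.24 open 0.0093 grip 42.7
 to [ 0.6333 -0.0258  0.0095 -4.9   ] shift in present axes [ 0.027 -0.012  0.273]  in target axes [ 0.026 -0.012  0.273]  turn units z -0.04
```

Emit:
{"fn": "drive_tool", "kwargs": {"steps": [{"translation":[0,0,0.15],"angular":[0,0,0],"gripper":0},{"translation":[0,0,0.11],"angular":[0,0,0],"gripper":0},{"translation":[0,0,0],"angular":[0,0,0],"gripper":0},{"translation":[0,0,0],"angular":[0,0,0],"gripper":0},{"translation":[0,0,0],"angular":[0,0,0],"gripper":0.2},{"translation":[0,0,0],"angular":[0,0,0],"gripper":0.3},{"translation":[0,0,0],"angular":[0,0,0],"gripper":0.35}]}}

```text
t: 12.75
tool_pos: [0.6341, -0.0259, 0.0128]
tool_rot: [3.138, -0.142, 0.001]
contact_force: [-0.1, 0.1, 0.6]
opening: 0.0301
grip_force: 0.0
```

Emit:
{"fn": "drive_tool", "kwargs": {"steps": [{"translation":[0,0,-0.3],"angular":[0,0,0],"gripper":0.35},{"translation":[0,0,-0.6],"angular":[0,0,0],"gripper":0.35},{"translation":[0,0,-0.6],"angular":[0,0,0],"gripper":0.35},{"translation":[0,0,0],"angular":[0,0,0],"gripper":0.4}]}}

```text
t: 13.25
tool_pos: [0.6362, -0.0263, 0.0761]
tool_rot: [3.138, -0.142, 0.01]
contact_force: [0.9, -1.4, -0.1]
opening: 0.0343
grip_force: 0.0
```

```bash
python3 - <<'E'
from h import *
go(.457,.001,3.2,.056)
E
```

```text
t 13.25 pos [ 0.6362 -0.0263  0.0761] yaw -5.2 tilt 0.36 open 0.0343 grip 0.0
 to [4.57e-01 1.00e-03 5.60e-02 3.20e+00] shift in present axes [-4.525 -0.276  0.473]  in target axes [-4.434 -0.931  0.501]  turn units z -1.046
```

Emit:
{"fn": "drive_tool", "kwargs": {"steps": [{"translation":[0,0,0],"angular":[0,0,-0.52],"gripper":0.4},{"translation":[0,0,0],"angular":[0,0,-0.53],"gripper":0.4},{"translation":[-0.85,-0.18,0],"angular":[0,0,0],"gripper":0.4},{"translation":[-0.9,-0.19,0],"angular":[0,0,0],"gripper":0.4},{"translation":[-0.9,-0.19,0],"angular":[0,0,0],"gripper":0.4},{"translation":[-0.9,-0.19,0.2],"angular":[0,0,0],"gripper":0.4},{"translation":[-0.88,-0.18,0.3],"angular":[0,0,0],"gripper":0.4},{"translation":[0,0,0],"angular":[0,0,0],"gripper":0.4}]}}

```text
t: 14.25
tool_pos: [0.4508, 0.002, 0.0495]
tool_rot: [-3.139, -0.089, 0.009]
contact_force: [1.1, -1.1, 0.8]
opening: 0.0344
grip_force: 0.0
```

Emit:
{"fn": "drive_tool", "kwargs": {"steps": [{"translation":[0,0,0],"angular":[0,0,0],"gripper":0.4}]}}

```text
t: 14.38
tool_pos: [0.4554, 0.0011, 0.0527]
tool_rot: [3.14, 0.088, 0.001]
contact_force: [1.6, -0.6, 0.0]
opening: 0.0342
grip_force: 0.0
```

```bash
python3 - <<'E'
from h import *
go(.457,.001,3.2,.004)
axis((.457,.001),3.2,-.053,.053,.011,'w3')
E
```

```text
t 14.38 pos [0.4554 0.0011 0.0527] yaw 3.2 tilt 0.05 open 0.0342 grip 0.0
 to [4.57e-01 1.00e-03 4.00e-03 3.20e+00] shift in present axes [0.038 0.005 1.217]  in target axes [0.039 0.005 1.217]  turn units z 0.003
[(253, 287), (253, 224), (253, 146)]
```

View pics/w3.png

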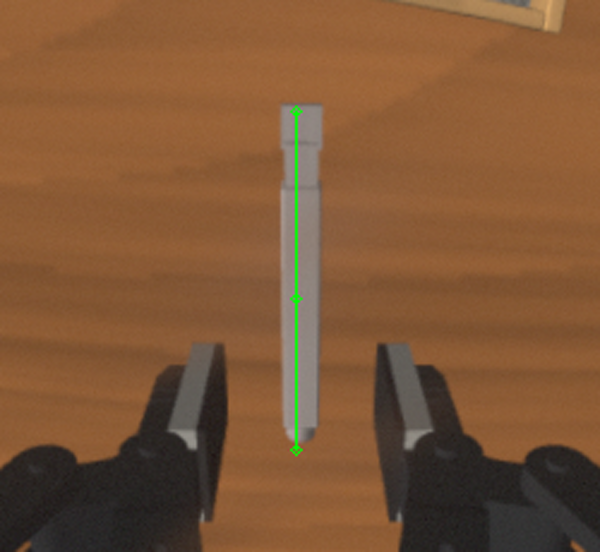

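The flat punch's chisel end is at (301,105), which puts it about 2 mm further +x than predicted. It is otherwise aligned.

Emit:
{"fn": "drive_tool", "kwargs": {"steps": [{"translation":[0.1,0.03,0.4],"angular":[0,0,0],"gripper":0.4},{"translation":[0,0,0.45],"angular":[0,0,0],"gripper":0.4},{"translation":[0,0,0.35],"angular":[0,0,0],"gripper":0.4},{"translation":[0,0,0],"angular":[0,0,0],"gripper":0.2},{"translation":[0,0,0],"angular":[0,0,0],"gripper":0},{"translation":[0,0,0],"angular":[0,0,0],"gripper":0},{"translation":[0,0,0],"angular":[0,0,0],"gripper":0},{"translation":[0,0,0],"angular":[0,0,0],"gripper":0}]}}

```text
t: 15.42
tool_pos: [0.4591, 0.0002, 0.0048]
tool_rot: [3.14, 0.089, 0.001]
contact_force: [-0.1, -0.6, -0.7]
opening: 0.0091
grip_force: 41.7
```

```bash
python3 - <<'E'
from h import *
go(*intray('pu',0,.008),-4.9,.07)
E
```

```text
t 15.43 pos [4.591e-01 2.000e-04 4.800e-03] yaw 3.2 tilt 0.03 open 0.0091 grip 41.7
 to [ 0.6377  0.025   0.07   -4.9   ] shift in present axes [ 4.494 -0.365 -1.629]  in target axes [ 4.396 -0.997 -1.631]  turn units z 1.017
```

Emit:
{"fn": "drive_tool", "kwargs": {"steps": [{"translation":[0,0,-0.4],"angular":[0,0,0],"gripper":0},{"translation":[0,0,-0.6],"angular":[0,0,0.5],"gripper":0},{"translation":[0,0,-0.63],"angular":[0,0,0.52],"gripper":0},{"translation":[0.6,-0.14,0],"angular":[0,0,0],"gripper":0},{"translation":[0.8,-0.18,0],"angular":[0,0,0],"gripper":0},{"translation":[0.8,-0.18,0],"angular":[0,0,0],"gripper":0},{"translation":[0.8,-0.18,0],"angular":[0,0,0],"gripper":0},{"translation":[0.8,-0.18,0],"angular":[0,0,0],"gripper":0}]}}

```text
t: 16.42
tool_pos: [0.6148, 0.0216, 0.0711]
tool_rot: [3.139, -0.135, 0.002]
contact_force: [0.3, 0.4, -0.5]
opening: 0.0097
grip_force: 41.7
```

Emit:
{"fn": "drive_tool", "kwargs": {"steps": [{"translation":[0.6,-0.14,0],"angular":[0,0,0],"gripper":0},{"translation":[0,0,0],"angular":[0,0,0],"gripper":0},{"translation":[0,0,0.4],"angular":[0,0,0],"gripper":0},{"translation":[0,0,0.5],"angular":[0,0,0],"gripper":0},{"translation":[0,0,0.3],"angular":[0,0,0],"gripper":0},{"translation":[0,0,0],"angular":[0,0,0],"gripper":0},{"translation":[0,0,0],"angular":[0,0,0],"gripper":0},{"translation":[0,0,0],"angular":[0,0,0],"gripper":0}]}}

```text
t: 17.42
tool_pos: [0.6385, 0.0249, 0.0227]
tool_rot: [3.139, -0.135, 0.003]
contact_force: [-0.2, 0.4, -0.3]
opening: 0.0094
grip_force: 41.7
```

```bash
python3 - <<'E'
from h import *
go(*intray('pu',0,.008),-4.9,.0102)
E
```

```text
t 17.43 pos [0.6385 0.0249 0.0227] yaw -4.9 tilt 0.1 open 0.0094 grip 41.7
 to [ 0.6377  0.025   0.0102 -4.9   ] shift in present axes [-0.021  0.001  0.312]  in target axes [-0.02   0.001  0.312]  turn units z -0.004
```

Emit:
{"fn": "drive_tool", "kwargs": {"steps": [{"translation":[0,0,0.2],"angular":[0,0,0],"gripper":0},{"translation":[0,0,0.11],"angular":[0,0,0],"gripper":0},{"translation":[0,0,0],"angular":[0,0,0],"gripper":0},{"translation":[0,0,0],"angular":[0,0,0],"gripper":0},{"translation":[0,0,0],"angular":[0,0,0],"gripper":0.2},{"translation":[0,0,0],"angular":[0,0,0],"gripper":0.3},{"translation":[0,0,0],"angular":[0,0,0],"gripper":0.35}]}}

```text
t: 18.3
tool_pos: [0.6376, 0.025, 0.0091]
tool_rot: [-3.139, 0.135, 0.0]
contact_force: [0.3, 0.8, -0.9]
opening: 0.03
grip_force: 0.0
```

Emit:
{"fn": "drive_tool", "kwargs": {"steps": [{"translation":[0,0,-0.3],"angular":[0,0,0],"gripper":0.35},{"translation":[0,0,-0.6],"angular":[0,0,0],"gripper":0.35},{"translation":[0,0,-0.7],"angular":[0,0,0],"gripper":0.35},{"translation":[0,0,0],"angular":[0,0,0],"gripper":0.55}]}}

```text
t: 18.8
tool_pos: [0.6403, 0.0248, 0.0773]
tool_rot: [3.138, -0.135, 0.011]
contact_force: [-0.1, -0.4, -0.4]
opening: 0.0464
grip_force: 0.0
```

```bash
python3 - <<'E'
from h import *
go(.619,.1874,-11.5,.065)
E
```

```text
t 18.8 pos [0.6403 0.0248 0.0773] yaw -4.9 tilt 0.41 open 0.0464 grip 0.0
 to [  0.619    0.1874   0.065  -11.5   ] shift in present axes [-0.883 -4.004  0.301]  in target axes [-1.333 -3.877  0.307]  turn units z 0.822
```

Emit:
{"fn": "drive_tool", "kwargs": {"steps": [{"translation":[0,0,0],"angular":[0,0,0.82],"gripper":0.55},{"translation":[-0.25,-0.7,0],"angular":[0,0,0],"gripper":0.55},{"translation":[-0.28,-0.82,0],"angular":[0,0,0],"gripper":0.55},{"translation":[-0.28,-0.82,0],"angular":[0,0,0],"gripper":0.55},{"translation":[-0.28,-0.82,0],"angular":[0,0,0],"gripper":0.55},{"translation":[-0.25,-0.72,0.3],"angular":[0,0,0],"gripper":0.55},{"translation":[0,0,0],"angular":[0,0,0],"gripper":0.55},{"translation":[0,0,0],"angular":[0,0,0],"gripper":0.55}]}}

```text
t: 19.8
tool_pos: [0.6158, 0.1872, 0.0606]
tool_rot: [3.125, -0.314, -0.001]
contact_force: [0.6, 0.0, 0.5]
opening: 0.0467
grip_force: 0.0
```

```bash
python3 - <<'E'
from h import *
go(.619,.1874,-11.5,.005)
axis((.6235,.1866),-11.5,-.023,.060,.015,'w4')
E
```

```text
t 19.8 pos [0.6158 0.1872 0.0606] yaw -11.5 tilt 0.06 open 0.0467 grip 0.0
 to [ 6.190e-01  1.874e-01  5.000e-03 -1.150e+01] shift in present axes [ 0.078 -0.022  1.391]  in target axes [ 0.077 -0.021  1.391]  turn units z 0.001
[(251, 243), (251, 213), (251, 125)]
```

View pics/w4.png

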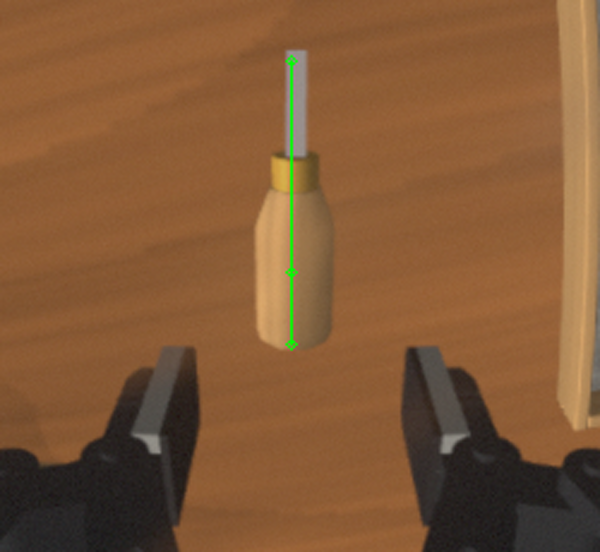

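The short graver lies along the predicted axis, butt at (291,345) and tip at (297,52). The tray wall on the right is clear of the fingers.

Emit:
{"fn": "drive_tool", "kwargs": {"steps": [{"translation":[0.08,0,0.45],"angular":[0,0,0],"gripper":0.55},{"translation":[0,0,0.5],"angular":[0,0,0],"gripper":0.55},{"translation":[0,0,0.42],"angular":[0,0,0],"gripper":0.55},{"translation":[0,0,0],"angular":[0,0,0],"gripper":0.3},{"translation":[0,0,0],"angular":[0,0,0],"gripper":0.1},{"translation":[0,0,0],"angular":[0,0,0],"gripper":0},{"translation":[0,0,0],"angular":[0,0,0],"gripper":0},{"translation":[0,0,0],"angular":[0,0,0],"gripper":0}]}}

```text
t: 20.85
tool_pos: [0.6195, 0.1872, 0.007]
tool_rot: [-3.126, 0.314, -0.001]
contact_force: [-0.6, -0.1, -0.5]
opening: 0.0211
grip_force: 45.1
```

```bash
python3 - <<'E'
from h import *
go(*intray('gr',-.025,-.040),-9.9,.1)
E
```

```text
t 20.85 pos [0.6195 0.1872 0.007 ] yaw -11.5 tilt 0.04 open 0.0211 grip 45.1
 to [ 0.4525  0.3309  0.1    -9.9   ] shift in present axes [-4.805 -2.689 -2.328]  in target axes [-4.73  -2.82  -2.326]  turn units z -0.198
```

Emit:
{"fn": "drive_tool", "kwargs": {"steps": [{"translation":[0,0,-0.4],"angular":[0,0,0],"gripper":0},{"translation":[0,0,-0.7],"angular":[0,0,0],"gripper":0},{"translation":[0,0,-0.7],"angular":[0,0,-0.2],"gripper":0},{"translation":[-0.5,-0.3,-0.5],"angular":[0,0,0],"gripper":0},{"translation":[-0.8,-0.48,0],"angular":[0,0,0],"gripper":0},{"translation":[-0.8,-0.48,0],"angular":[0,0,0],"gripper":0},{"translation":[-0.8,-0.48,0],"angular":[0,0,0],"gripper":0},{"translation":[-0.8,-0.48,0],"angular":[0,0,0],"gripper":0}]}}

```text
t: 21.85
tool_pos: [0.4882, 0.3009, 0.1]
tool_rot: [-3.129, 0.271, -0.003]
contact_force: [-0.5, -0.6, -0.2]
opening: 0.0211
grip_force: 45.1
```

Emit:
{"fn": "drive_tool", "kwargs": {"steps": [{"translation":[-0.7,-0.4,0],"angular":[0,0,0],"gripper":0},{"translation":[-0.33,-0.2,0],"angular":[0,0,0],"gripper":0},{"translation":[0,0,0.5],"angular":[0,0,0],"gripper":0},{"translation":[0,0,0.6],"angular":[0,0,0],"gripper":0},{"translation":[0,0,0.5],"angular":[0,0,0],"gripper":0},{"translation":[0,0,0.2],"angular":[0,0,0],"gripper":0},{"translation":[0,0,0],"angular":[0,0,0],"gripper":0},{"translation":[0,0,0],"angular":[0,0,0],"gripper":0}]}}

```text
t: 22.85
tool_pos: [0.4531, 0.331, 0.0273]
tool_rot: [-3.129, 0.271, -0.002]
contact_force: [0.3, 1.1, -0.5]
opening: 0.0209
grip_force: 45.1
```

```bash
python3 - <<'E'
from h import *
go(*intray('gr',-.025,-.040),-9.9,.0125)
E
```

```text
t 22.85 pos [0.4531 0.331  0.0273] yaw -9.9 tilt 0.09 open 0.0209 grip 45.1
 to [ 0.4525  0.3309  0.0125 -9.9   ] shift in present axes [-0.014  0.005  0.371]  in target axes [-0.014  0.005  0.371]  turn units z -0.0
```

Emit:
{"fn": "drive_tool", "kwargs": {"steps": [{"translation":[0,0,0.2],"angular":[0,0,0],"gripper":0},{"translation":[0,0,0.1],"angular":[0,0,0],"gripper":0},{"translation":[0,0,0.06],"angular":[0,0,0],"gripper":0},{"translation":[0,0,0],"angular":[0,0,0],"gripper":0},{"translation":[0,0,0],"angular":[0,0,0],"gripper":0.3},{"translation":[0,0,0],"angular":[0,0,0],"gripper":0.36},{"translation":[0,0,0],"angular":[0,0,0],"gripper":0.38}]}}

```text
t: 23.72
tool_pos: [0.4524, 0.3308, 0.0123]
tool_rot: [-3.13, 0.271, -0.0]
contact_force: [0.0, -0.5, 0.3]
opening: 0.0323
grip_force: 0.0
```

Emit:
{"fn": "drive_tool", "kwargs": {"steps": [{"translation":[0,0,-0.3],"angular":[0,0,0],"gripper":0.38},{"translation":[0,0,-0.6],"angular":[0,0,0],"gripper":0.38},{"translation":[0,0,-0.8],"angular":[0,0,0],"gripper":0.38},{"translation":[0,0,-0.5],"angular":[0,0,0],"gripper":0.45},{"translation":[0,0,0],"angular":[0,0,0],"gripper":0.45},{"translation":[0,0,0],"angular":[0,0,0],"gripper":0.45}]}}

```text
t: 24.48
tool_pos: [0.4516, 0.3304, 0.0991]
tool_rot: [3.129, -0.271, -0.002]
contact_force: [-0.4, -0.8, -0.4]
opening: 0.0384
grip_force: 0.0
```

```bash
python3 - <<'E'
from h import *
a=np.radians(7.5); X=np.array([.4183,.1306])+.018*np.array([np.cos(a),np.sin(a)]); print(X)
go(*X,7.5,.09)
E
```

```text
[0.43614601 0.13294947]
t 24.48 pos [0.4516 0.3304 0.0991] yaw -9.9 tilt 0.09 open 0.0384 grip 0.0
 to [0.4361 0.1329 0.09   7.5   ] shift in present axes [0.468 4.928 0.232]  in target axes [-1.027  4.843  0.228]  turn units z -2.174
```

Emit:
{"fn": "drive_tool", "kwargs": {"steps": [{"translation":[0,0,0],"angular":[0,0,-0.72],"gripper":0.5},{"translation":[0,0,0],"angular":[0,0,-0.72],"gripper":0.5},{"translation":[0,0,0],"angular":[0,0,-0.73],"gripper":0.5},{"translation":[-0.17,0.8,0],"angular":[0,0,0],"gripper":0.5},{"translation":[-0.17,0.82,0],"angular":[0,0,0],"gripper":0.5},{"translation":[-0.17,0.82,0],"angular":[0,0,0],"gripper":0.5},{"translation":[-0.17,0.82,0],"angular":[0,0,0],"gripper":0.5},{"translation":[-0.17,0.8,0],"angular":[0,0,0],"gripper":0.5}]}}

```text
t: 25.48
tool_pos: [0.4383, 0.164, 0.0983]
tool_rot: [3.134, 0.205, -0.005]
contact_force: [0.2, -0.2, 0.1]
opening: 0.0428
grip_force: 0.0
```

Emit:
{"fn": "drive_tool", "kwargs": {"steps": [{"translation":[-0.17,0.78,0.23],"angular":[0,0,0],"gripper":0.55},{"translation":[0,0,0.35],"angular":[0,0,0],"gripper":0.55},{"translation":[0,0,0.35],"angular":[0,0,0],"gripper":0.55},{"translation":[0,0,0],"angular":[0,0,0],"gripper":0.55},{"translation":[0,0,0],"angular":[0,0,0],"gripper":0.55}]}}

```text
t: 26.1
tool_pos: [0.437, 0.1342, 0.0628]
tool_rot: [-3.135, -0.207, 0.001]
contact_force: [0.5, -0.1, 0.0]
opening: 0.047
grip_force: 0.0
```

```bash
python3 - <<'E'
from h import *
go(.4361,.1329,7.5,.005)
axis((.441,.1336),7.5,-.023,.072,.015,'w5')
E
```

```text
t 26.1 pos [0.437  0.1342 0.0628] yaw 7.5 tilt 0.02 open 0.047 grip 0.0
 to [4.361e-01 1.329e-01 5.000e-03 7.500e+00] shift in present axes [-0.025  0.028  1.445]  in target axes [-0.026  0.028  1.445]  turn units z 0.005
[(254, 246), (254, 217), (254, 111)]
```

View pics/w5.png

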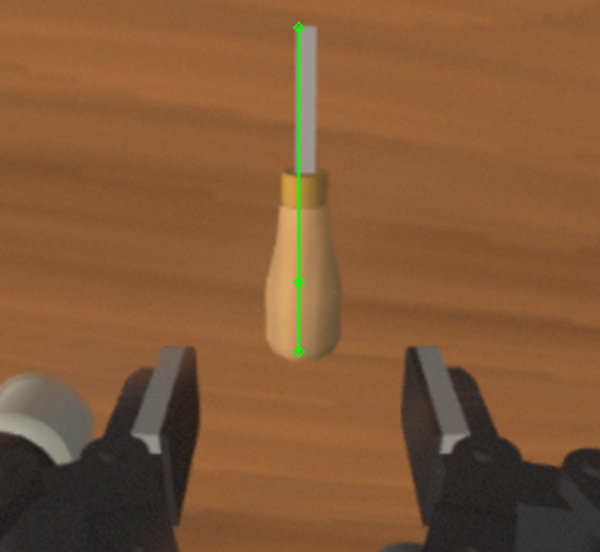

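The long graver is aligned, butt at (303,355) and tip at (307,27). The jar at (40,415) is well clear of the fingers.

Emit:
{"fn": "drive_tool", "kwargs": {"steps": [{"translation":[-0.03,0.05,0.45],"angular":[0,0,0],"gripper":0.55},{"translation":[0,0,0.5],"angular":[0,0,0],"gripper":0.55},{"translation":[0,0,0.46],"angular":[0,0,0],"gripper":0.55},{"translation":[0,0,0],"angular":[0,0,0],"gripper":0.3},{"translation":[0,0,0],"angular":[0,0,0],"gripper":0.1},{"translation":[0,0,0],"angular":[0,0,0],"gripper":0},{"translation":[0,0,0],"angular":[0,0,0],"gripper":0},{"translation":[0,0,0],"angular":[0,0,0],"gripper":0}]}}

```text
t: 27.15
tool_pos: [0.4363, 0.1314, 0.0069]
tool_rot: [-3.135, -0.205, -0.001]
contact_force: [0.6, 0.5, 0.6]
opening: 0.0207
grip_force: 44.4
```

```bash
python3 - <<'E'
from h import *
go(*intray('gr',-.028,.008),-9.9,.11)
E
```

```text
t 27.15 pos [0.4363 0.1314 0.0069] yaw 7.5 tilt 0.04 open 0.0207 grip 44.4
 to [ 0.4578  0.3787  0.11   -9.9   ] shift in present axes [ 1.339 -6.061 -2.577]  in target axes [-0.533 -6.184 -2.578]  turn units z 2.171
```

Emit:
{"fn": "drive_tool", "kwargs": {"steps": [{"translation":[0,0,-0.4],"angular":[0,0,0],"gripper":0},{"translation":[0,0,-0.7],"angular":[0,0,0],"gripper":0},{"translation":[0,0,-0.8],"angular":[0,0,0.7],"gripper":0},{"translation":[0,0,-0.68],"angular":[0,0,0.74],"gripper":0},{"translation":[0,0,0],"angular":[0,0,0.73],"gripper":0},{"translation":[-0.05,-0.5,0],"angular":[0,0,0],"gripper":0},{"translation":[-0.07,-0.8,0],"angular":[0,0,0],"gripper":0},{"translation":[-0.07,-0.8,0],"angular":[0,0,0],"gripper":0}]}}

```text
t: 28.15
tool_pos: [0.4434, 0.2163, 0.1111]
tool_rot: [-3.129, 0.272, -0.002]
contact_force: [-0.1, -0.8, -0.1]
opening: 0.0206
grip_force: 44.3
```

Emit:
{"fn": "drive_tool", "kwargs": {"steps": [{"translation":[-0.07,-0.8,0],"angular":[0,0,0],"gripper":0},{"translation":[-0.07,-0.8,0],"angular":[0,0,0],"gripper":0},{"translation":[-0.07,-0.8,0],"angular":[0,0,0],"gripper":0},{"translation":[-0.07,-0.8,0],"angular":[0,0,0],"gripper":0},{"translation":[-0.05,-0.6,0],"angular":[0,0,0],"gripper":0},{"translation":[0,-0.28,0],"angular":[0,0,0],"gripper":0},{"translation":[0,0,0.5],"angular":[0,0,0],"gripper":0},{"translation":[0,0,0.5],"angular":[0,0,0],"gripper":0}]}}

```text
t: 29.15
tool_pos: [0.4576, 0.3774, 0.068]
tool_rot: [3.129, -0.272, -0.001]
contact_force: [0.3, 0.0, -0.8]
opening: 0.021
grip_force: 44.3
```

Emit:
{"fn": "drive_tool", "kwargs": {"steps": [{"translation":[0,0,0.5],"angular":[0,0,0],"gripper":0},{"translation":[0,0,0.4],"angular":[0,0,0],"gripper":0},{"translation":[0,0,0],"angular":[0,0,0],"gripper":0},{"translation":[0,0,0],"angular":[0,0,0],"gripper":0},{"translation":[0,0,0],"angular":[0,0,0],"gripper":0}]}}

```text
t: 29.78
tool_pos: [0.4588, 0.3789, 0.0349]
tool_rot: [-3.129, 0.271, -0.003]
contact_force: [-0.1, -0.1, -0.4]
opening: 0.0212
grip_force: 44.3
```

```bash
python3 - <<'E'
from h import *
go(*intray('gr',-.028,.008),-9.9,.0123)
E
```

```text
t 29.77 pos [0.4588 0.3789 0.0349] yaw -9.9 tilt 0.12 open 0.0212 grip 44.3
 to [ 0.4578  0.3787  0.0123 -9.9   ] shift in present axes [-0.024  0.011  0.564]  in target axes [-0.023  0.01   0.564]  turn units z 0.002
```

Emit:
{"fn": "drive_tool", "kwargs": {"steps": [{"translation":[0,0,0.25],"angular":[0,0,0],"gripper":0},{"translation":[0,0,0.2],"angular":[0,0,0],"gripper":0},{"translation":[0,0,0.1],"angular":[0,0,0],"gripper":0},{"translation":[0,0,0],"angular":[0,0,0],"gripper":0},{"translation":[0,0,0],"angular":[0,0,0],"gripper":0},{"translation":[0,0,0],"angular":[0,0,0],"gripper":0.3},{"translation":[0,0,0],"angular":[0,0,0],"gripper":0.36},{"translation":[0,0,0],"angular":[0,0,0],"gripper":0.38}]}}

```text
t: 30.78
tool_pos: [0.4579, 0.3784, 0.0115]
tool_rot: [3.13, -0.271, -0.0]
contact_force: [0.1, -0.4, 0.8]
opening: 0.0323
grip_force: 0.0
```

Emit:
{"fn": "drive_tool", "kwargs": {"steps": [{"translation":[0,0,-0.3],"angular":[0,0,0],"gripper":0.38},{"translation":[0,0,-0.6],"angular":[0,0,0],"gripper":0.38},{"translation":[0,0,-0.8],"angular":[0,0,0],"gripper":0.38},{"translation":[0,0,-0.8],"angular":[0,0,0],"gripper":0.38},{"translation":[0,0.8,0],"angular":[0,0,0],"gripper":0.38},{"translation":[0,0.8,0],"angular":[0,0,0],"gripper":0.38},{"translation":[0,0.8,0],"angular":[0,0,0],"gripper":0.38},{"translation":[0,0.8,0],"angular":[0,0,0],"gripper":0.38}]}}

```text
t: 31.78
tool_pos: [0.4361, 0.2515, 0.1128]
tool_rot: [-3.129, 0.27, -0.002]
contact_force: [0.2, -0.0, -0.1]
opening: 0.0324
grip_force: 0.0
```

Emit:
{"fn": "drive_tool", "kwargs": {"steps": [{"translation":[-0.5,0.5,-0.5],"angular":[0,0,0],"gripper":0.38},{"translation":[-0.5,0.5,-0.5],"angular":[0,0,0],"gripper":0.38},{"translation":[0,0.5,-0.5],"angular":[0,0,0],"gripper":0.38},{"translation":[0,0.5,0],"angular":[0,0,0],"gripper":0.38},{"translation":[0,0,0],"angular":[0,0,0],"gripper":0.38},{"translation":[0,0,0],"angular":[0,0,0],"gripper":0.38}]}}

```text
t: 32.52
tool_pos: [0.3829, 0.1807, 0.172]
tool_rot: [-3.129, 0.271, -0.001]
contact_force: [0.5, 0.3, 0.5]
opening: 0.0324
grip_force: 0.0
```

```bash
python3 - <<'E'
from h import *
im=shot('top','t9'); save(im['color'][90:290,80:440],'t9',2.2)
im=shot('scene','s9'); save(im['color'],'s9',1.5)
E
```

```text
(no output)
```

View pics/t9.png

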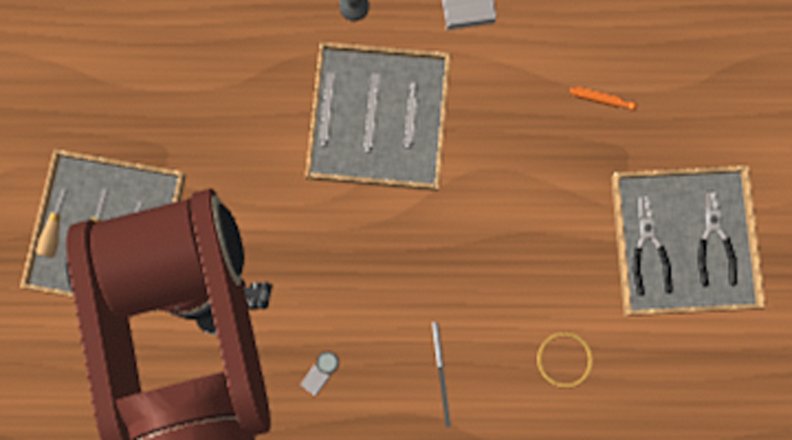

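View pics/s9.png

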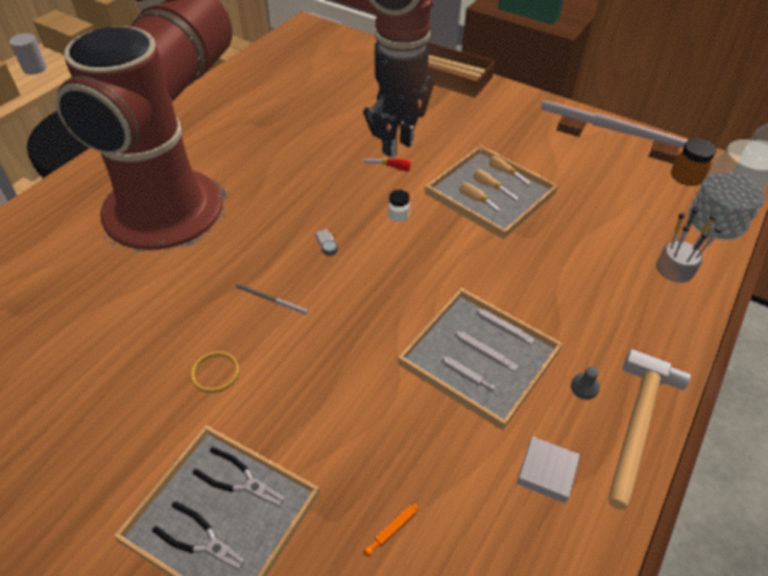

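The scene view shows three gravers at (495,185), three punches at (480,345) and two pairs of pliers at (225,510). All lie flat in their trays. The jar is unmoved at (399,205), and the decoys look untouched. The gripper is clear of everything, so I'll hand the job in.

```bash
python3 -c "
from station import ctrl
print(ctrl.finish_job())"
```

```text
the job is handed in; nothing more can be done
None
```

The job is handed in: both gravers, both punches and the pliers lie flat in their matching trays, and the flux jar and look-alikes were left where they stood; the arm took about 33 of the 112 s.

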